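# Open the damper of the wide desk air outlet

### The job

Let fresh air in through the wider of the two air outlets on the desk: turn the handle on top of its duct counter-clockwise until it is fully open, lying along the duct and pointing towards the mouth. Leave the narrower outlet shut, and let go of the handle.

Things in the scene. Friction and masses are not known exactly. Their poses are not given: they have to be found in the camera images.
- wide_outlet: The wider air outlet, fixed: level grey duct, diameter 90 mm, top 113 mm above the desk, open mouth at one end (75 mm from the spindle), bent down into a desk flange at the other; 255 mm long. Origin on the desk (z = 0) straight below the handle's vertical spindle. +x runs along the duct from mouth to bend, +y across it, z up. Both outlets have identical handles at the same height.
- narrow_outlet: The narrower air outlet, fixed: level grey duct, diameter 52 mm, top 106 mm above the desk, open mouth at one end (75 mm from the spindle), bent down into a desk flange at the other; 215 mm long. Origin on the desk (z = 0) straight below the handle's vertical spindle. +x runs along the duct from mouth to bend, +y across it, z up. Both outlets have identical handles at the same height.
- wide_grip (a point): Centre of the upright grip plate at the end of the wider outlet's handle arm, 70 mm from the spindle, 148 mm above the desk. Plate 12 mm thick (the way it swings), 34 mm long (radially), 40 mm high (128 to 168 mm above the desk). The arm to the hub (26 mm diameter) is 12 mm thick, 128 to 140 mm above the desk. Free space beside and above the plate.
- wide_handle (a joint): Angle of the wider outlet's black handle, rad. 0 = closed stop: it points to the outlet's +y, across the duct; grows counter-clockwise seen from above to 1.571 = open stop: it points to the outlet's -x, towards the mouth. Starts at 0 to 0.4. Friction of about 2 N at the grip, no spring: it stays where it is left.
- narrow_handle (a joint): Angle of the narrower outlet's black handle, rad. 0 = closed stop: it points to the outlet's +y, across the duct; grows counter-clockwise seen from above to 1.571 = open stop: it points to the outlet's -x, towards the mouth. Starts shut (0 to 0.1); must stay shut (below 0.25).

How it is judged:
At the end, for the whole second after the job is handed in: The wider outlet's handle is within 0.2 rad (about 11 degrees) of its open stop and at rest, and the narrower outlet's handle is within 0.25 rad of its closed stop (value of joint wide_handle above 1.37 rad and value of joint narrow_handle below 0.25 rad and not (velocity of joint wide_handle above 0.05 rad/s) and velocity of joint wide_handle above -0.05 rad/s); the robot touches nothing.
It fails at once if the narrower outlet's damper is opened (its handle beyond 0.25 rad) (value of joint narrow_handle above 0.25 rad).
It also fails if it takes over 32 s, if anything falls off the work surface, if the arm or the gripper's body presses on something with over 40 N, if the wrist force passes 120 N, or if a joint passes its speed limit or range.

### The arm

A 7-joint arm with a two-finger parallel gripper is mounted at the origin on a cart in front of the work surface, level with it; the furniture and walls round the work are solid. World frame = base frame: x ahead of the robot, y to its left, z up, the work surface at z = 0. Lengths are in m, angles in rad, forces in N, time in s.
With the tool pointing down it reaches from about 0.375 to 0.925 m from the base axis. Payload 3.1 kg.
Tool frame: the origin (TCP) lies midway between the tips of the shut fingers; the grasp point (between the pads) lies 19 mm behind it; x points along the fingers, y is the direction in which the jaws open and shut, and the axes are right-handed (so a half turn about x gives the same grasp; the last joint's range is limited). The gripper opens to 85 mm and grips with 20 to 120 N. Pads are 22 mm wide; open, the fingers measure 114 mm over their backs; the gripper's body (76 mm by 85 mm) begins 54 mm behind the grasp point. The pads swing forward as they close: fully open they stand 13 mm farther back than shut.
Start: joints at [1.182, 0.383, 0.044, 1.598, -0.018, 1.161, -0.05], TCP at [0.186, -0.623, 0.231] pointing down, gripper open.
Joint ranges: [-2.61, 2.61], [-0.41, 2.15], [-1.48, 1.57], [0, 2.5], [-1.57, 4.71], [0.05, 1.97], [-2.85, 2.85]. Speed limits (rad/s): [2.79, 2.79, 3.14, 3.14, 3.14, 3.14, 3.14].

### API

Orientations are given as a unit quaternion [x, y, z, w].
In Python, from station import readout, viewer, r, search_frame, trace gives the robot as it stands.
- The arm moves only by the shell command python3 -m handwheel 'ROWS' [FORCE]. ROWS is JSON, a list of rows, each a list of 7 numbers: the shift along the tool's x, y, z normalised to -1 to 1, where 1 is 10 cm, then the turn, a rotation vector about the tool's x, y, z normalised to -1 to 1, where 1 is 180 degrees, then the finger opening in mm, from 0 to 85.4. A call has 1 to 8 rows; each row shifts and turns the commanded pose from where the row before left it, along the tool's axes as they then stand; what a row does not reach is not made up. A row lasts 1/10 s, in which the tool goes at most 50 mm and 8.59 degrees, less where a joint would pass 70% of its speed; a pose out of reach is approached as far as the arm can. A call with a number of a shift or a turn outside -1 to 1 is refused whole. A call with a gripper value outside its range is refused whole. The fingers move at their own pace and stop on an object; FORCE is the grip in N (left out, the last holds). Time passes only in rows, so rows that do not move let the fingers close. It gives the time, the measured TCP pose, the force and the opening at its end, in the units of the state.
- readout.get_state(): the state, without advancing time (a new reading comes with each control period).
- viewer.read_camera(name): name is "scene" or "top" or "wrist"; returns a dict with "color" (384x512x3 uint8, red, green, blue), "fov_y" (degrees; the focal length in pixels is half the picture's height over the tangent of half this angle, whatever the lens; pixels are square), "cx", "cy" (the principal point, pixels), "dist" ([k1, k2, p1, p2, k3] as OpenCV has them; the pictures are not rectified), "world_to_cam" (4x4, takes a point from world to camera coordinates); the wrist camera has in their place "T_tool_cam" (4x4, takes a point from camera to tool coordinates, whose origin is the TCP and whose axes are the tool frame's). Camera axes: x right, y down, z forward; pixel columns grow to the right and rows downward; lengths in m; the calibration is good to about 2 mm. A picture is of the moment at which its call begins: read the wrist's pose just before it. There is no depth.
- r.close_job(): hands the job in, once; it reports no verdict.
Trained networks look in the newest picture that a camera, given by its name, has taken for a name from the list of things; names that differ only in an ending like _2 or _b are one class to them, and where a whole thing is asked for, a point or a joint stands for the part that bears it (a point fixed in the world has none). Each returns a list of dicts, best first, with "confidence" (0 to 1); they miss things now and then, are a little off and sometimes report something else, mostly with a low value. They report only what shows in the picture. A call takes as long as a camera call.
- search_frame(camera, name): "xyz" ([x, y, z] in m, in the coordinates of the camera as it stood for that picture, good to about 4 mm: the middle of the surface that is visible of it).
- trace(camera, name): "region" (384x512 bool, what is visible of it).
The state is a dict: "clock": time; "qpos": joint angles; "qvel": joint speeds; "tau": joint torques, N m; "eef_pos": TCP position; "orientation": TCP orientation; "wrist_force": force on the tool from outside, world axes, zero at the start; "wrist_torque": the same for the moment, N m; "finger_gap": opening from 0.0 (shut) to 1.0 (fully open).
Only numpy, scipy, OpenCV 4.12 (cv2) and the standard library are available. Lean on these libraries where they do the work, as an engineer would, in place of code of your own. Each camera call takes 0.05 s, during which the arm holds its last target. There are 200 camera calls.

## Working session

There is one attempt and no reset: what is moved stays moved. The work goes in short steps, Python scripts to look and compute and a shell command to move; the robot and the scene stay as the last step left them, time stands still between calls to the robot, and variables do not carry over. Pictures are saved under pics/ and viewed, about 8 in all and at most 12, crops included, and the job is handed in when it is done.

```bash
mkdir -p pics
python3 - <<'E'
from station import readout, viewer, r, search_frame, trace
import numpy as np, cv2
s=readout.get_state(); print({k:np.round(v,3).tolist() for k,v in s.items()})
for c in ["scene","top"]:
    p=viewer.read_camera(c); cv2.imwrite(f"pics/{c}0.png",p["color"][:,:,::-1])
    W=np.array(p["world_to_cam"]); print(c,p["fov_y"],p["cx"],p["cy"],np.round(p["dist"],4)); print(np.round(W,4).tolist())
    for n in ["wide_outlet","narrow_outlet","wide_grip","wide_handle","narrow_handle"]:
        for d in search_frame(c,n)[:3]:
            print(n,round(d["confidence"],2),np.round((np.linalg.inv(W)@np.r_[d["xyz"],1])[:3],3))
E
```

```text
{'clock': 0.0, 'qpos': [1.182, 0.384, 0.044, 1.6, -0.018, 1.161, -0.05], 'qvel': [-0.001, -0.001, -0.001, 0.001, -0.002, 0.0, 0.002], 'tau': [0.0, -43.346, 1.024, -24.951, 0.011, 0.011, -0.0], 'eef_pos': [0.186, -0.622, 0.23], 'orientation': [-0.699, -0.103, 0.7, -0.102], 'wrist_force': [0.395, -0.408, -0.62], 'wrist_torque': [-0.009, 0.002, -0.053], 'finger_gap': 0.997}
scene 52.64051860977601 254.2256585680935 188.84295579580834 [-0.1274  0.      0.      0.      0.    ]
[[-0.88, -0.4748, -0.0114, 0.4917], [-0.2439, 0.4724, -0.847, 0.1947], [0.4075, -0.7426, -0.5315, 0.7217], [0.0, 0.0, 0.0, 1.0]]
wide_outlet 0.83 [0.558 0.204 0.082]
narrow_outlet 0.57 [ 0.514 -0.149  0.073]
wide_grip 0.79 [0.564 0.237 0.145]
wide_handle 0.59 [0.572 0.241 0.147]
narrow_handle 0.75 [ 0.529 -0.101  0.142]
top 45.36131289002274 249.51174693627536 190.18761826765194 [0.0196 0.     0.     0.     0.    ]
[[0.0149, -0.9999, -0.0018, 0.0009], [-0.9819, -0.0143, -0.1889, 0.5709], [0.1889, 0.0045, -0.982, 0.9428], [0.0, 0.0, 0.0, 1.0]]
wide_outlet 0.66 [0.587 0.164 0.103]
narrow_outlet 0.71 [ 0.53  -0.163  0.106]
wide_grip 0.57 [0.572 0.216 0.14 ]
wide_handle 0.74 [0.565 0.218 0.145]
narrow_handle 0.92 [ 0.525 -0.128  0.143]
```

View pics/top0.png

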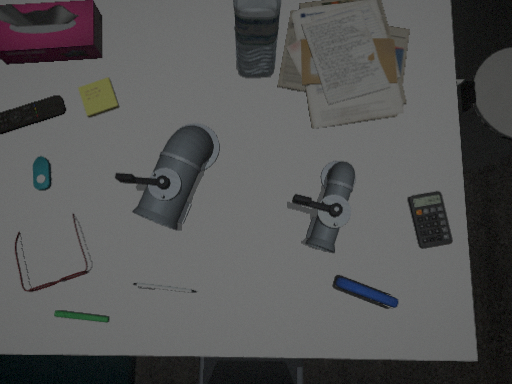

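View pics/scene0.png

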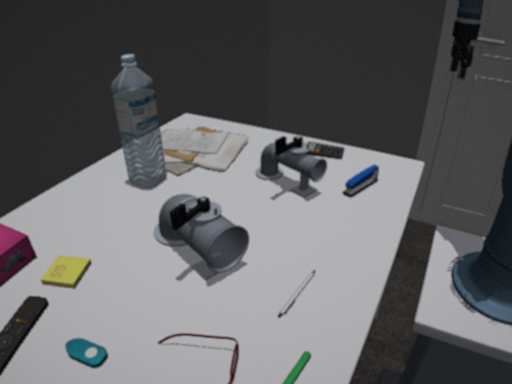

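Top view: the wide outlet is on the left, with its hub near (165,183), its grip near (125,178) and its mouth near (158,222). The narrow one has its hub near (336,209). Next I back-project these onto known heights.

```bash
cat > h.py <<'E'
from station import readout, viewer, r, search_frame, trace
import numpy as np, cv2
from scipy.spatial.transform import Rotation as R
def K(p):
    f=192/np.tan(np.radians(p["fov_y"]/2)); return np.array([[f,0,p["cx"]],[0,f,p["cy"]],[0,0,1.]])
def back(p,uv,z):
    n=cv2.undistortPoints(np.float64([[uv]]),K(p),np.float64(p["dist"]))[0,0]
    T=np.linalg.inv(np.array(p["world_to_cam"])); d=T[:3,:3]@np.r_[n,1]; o=T[:3,3]
    return o+d*(z-o[2])/d[2]
def proj(p,X):
    W=np.array(p["world_to_cam"])
    return cv2.projectPoints(np.float64(X).reshape(-1,1,3),cv2.Rodrigues(W[:3,:3])[0],W[:3,3],K(p),np.float64(p["dist"]))[0][:,0]
def tool():
    s=readout.get_state(); return np.array(s["eef_pos"]),R.from_quat(s["orientation"]),s
def rel(target_p,target_R):
    p,q,s=tool(); return (q.inv().apply(np.array(target_p)-p)/0.1).round(2),((q.inv()*target_R).as_rotvec()/np.pi).round(3)
E
python3 - <<'E'
from h import *
p=viewer.read_camera("top"); im=p["color"][:,:,::-1].copy()
for n in ["wide_handle","wide_outlet"]:
    d=trace("top",n)
    if d:
        m=d[0]["region"].astype(np.uint8); ys,xs=np.nonzero(m); print(n,d[0]["confidence"],m.sum(),cv2.minAreaRect(np.c_[xs,ys].astype(np.float32)), xs.min(),xs.max(),ys.min(),ys.max())
        c=cv2.findContours(m,0,1)[0]
        if n=="wide_handle": big=cv2.resize(m,None,fx=6,fy=6,interpolation=0)
hub=back(p,(165,183),.14); grip=back(p,(126,178),.168); print(hub,grip,np.linalg.norm((grip-hub)[:2]))
a=back(p,(158,222),.07);b=back(p,(198,140),.07);print(a,b)
x0,y0=100,110
cv2.imwrite("pics/crop1.png",cv2.resize(im[y0:y0+130,x0:x0+130],None,fx=4.5,fy=4.5,interpolation=cv2.INTER_CUBIC))
E
```

```text
wide_handle 0.6 425 ((142.53524780273438, 178.80035400390625), (53.583805084228516, 12.975970268249512), 10.007980346679688) 116 169 174 189
wide_outlet 0.75 5184 ((178.17677307128906, 177.79052734375), (79.34795379638672, 112.13482666015625), 54.196659088134766) 115 219 123 229
[0.56642424 0.17690103 0.14      ] [0.56939555 0.24702897 0.168     ] 0.07019086087818781
[0.49674693 0.20093982 0.07      ] [0.67761992 0.12317823 0.07      ]
```

View pics/crop1.png

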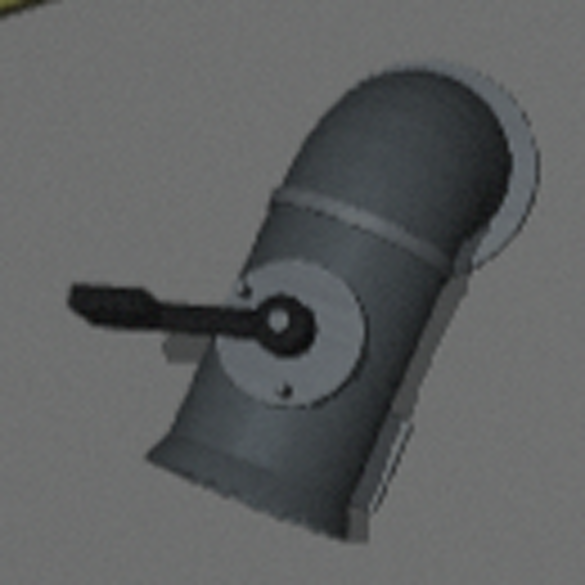

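Run:
```python
from h import *
p=viewer.read_camera("top")
px=lambda u,v:(100+(u+.5)/4.5-.5,110+(v+.5)/4.5-.5)
hub=back(p,px(282,322),.14); g=back(p,px(112,303),.168); m=back(p,px(252,499),.068); k=back(p,px(360,228),.068)
yaw=np.degrees(np.arctan2(*(k-m)[1::-1])); ha=np.degrees(np.arctan2(*(g-hub)[1::-1]))
print("hub",hub,"grip",g,np.linalg.norm((g-hub)[:2]),"mouth",m,np.linalg.norm((m-hub)[:2]),"yaw",yaw,"handle",ha,"theta",np.radians(ha-yaw-90))
q,o,s=tool(); print("axes rows x,y,z",o.as_matrix().T.round(3).tolist())
print(rel([g[0]+.045,g[1],.231],o))
```

```text
hub [0.5700648  0.18248955 0.14      ] grip [0.57143369 0.25004907 0.168     ] 0.06757338639749887 mouth [0.50009475 0.2065555  0.068     ] 0.07399309129058179 yaw -18.815481733057204 handle 88.83922765452373 theta 0.30813280729603904
axes rows x,y,z [[0.0, -0.0, -1.0], [0.287, -0.958, 0.0], [-0.958, -0.287, -0.0]]
(array([ 0.  , -7.13, -6.62]), array([0., 0., 0.]))
```

```bash
python3 -m handwheel '[[0,-0.34,-0.32,0,0,0,0],[0,-0.34,-0.32,0,0,0,0],[0,-0.34,-0.32,0,0,0,0],[0,-0.34,-0.32,0,0,0,0],[0,-0.34,-0.32,0,0,0,0],[0,-0.34,-0.32,0,0,0,0],[0,-0.34,-0.32,0,0,0,0],[0,-0.34,-0.32,0,0,0,0]]' 40
python3 - <<'E'
from h import *
q,o,s=tool(); print(q,s["qpos"],s["finger_gap"],rel([.616,.250,.231],R.from_quat([-0.699,-0.103,0.7,-0.102])))
E
```

```text
clock: 1.6
eef_pos: [0.3543, -0.2871, 0.2317]
orientation: [0.7, 0.102, -0.699, 0.103]
wrist_force: [1.6, -0.9, -0.5]
finger_gap: 0.001
[ 0.35430374 -0.28708019  0.23170429] [ 0.80081486  0.02100822 -0.21209699  2.03571924  0.0053012   1.08412085
 -0.69387   ] 0.0013056960804036805 (array([ 0.  , -4.4 , -4.05]), array([-0.   , -0.001, -0.001]))
```

```bash
python3 -m handwheel '[[0,-0.34,-0.31,0,0,0,0],[0,-0.34,-0.31,0,0,0,0],[0,-0.34,-0.31,0,0,0,0],[0,-0.34,-0.31,0,0,0,0],[0,-0.34,-0.31,0,0,0,0],[0,-0.34,-0.31,0,0,0,0],[0,-0.34,-0.31,0,0,0,0]]'
python3 -m handwheel '[[0,-0.34,-0.32,0,0,0,0],[0,-0.34,-0.32,0,0,0,0],[0,-0.34,-0.32,0,0,0,0],[0,-0.34,-0.32,0,0,0,0],[0,-0.34,-0.32,0,0,0,0],[0,-0.3,-0.28,0,0,0,0],[0,0,0,0,0,0,0],[0,0,0,0,0,0,0]]'
python3 - <<'E'
from h import *
q,o,s=tool(); print(q,s["qpos"],rel([.616,.250,.139],R.from_quat([-0.699,-0.103,0.7,-0.102])))
p=viewer.read_camera("top"); cv2.imwrite("pics/top2.png",cv2.resize(p["color"][90:250,80:300,::-1],None,fx=3,fy=3))
E
```

```text
clock: 2.3
eef_pos: [0.494, 0.0031, 0.2318]
orientation: [0.7, 0.102, -0.699, 0.103]
wrist_force: [0.7, -0.8, 0.5]
finger_gap: 0.003
clock: 3.1
eef_pos: [0.6157, 0.2485, 0.2308]
orientation: [-0.699, -0.104, 0.7, -0.103]
wrist_force: [-0.3, -0.8, 0.2]
finger_gap: 0.002
[0.61565202 0.248506   0.23080056] [ 0.00895398  0.48330698 -0.61351543  1.53416643  0.28833962  1.21668625
 -1.92871386] (array([ 0.92, -0.01, -0.01]), array([ 0.001, -0.   , -0.   ]))
```

View pics/top2.png

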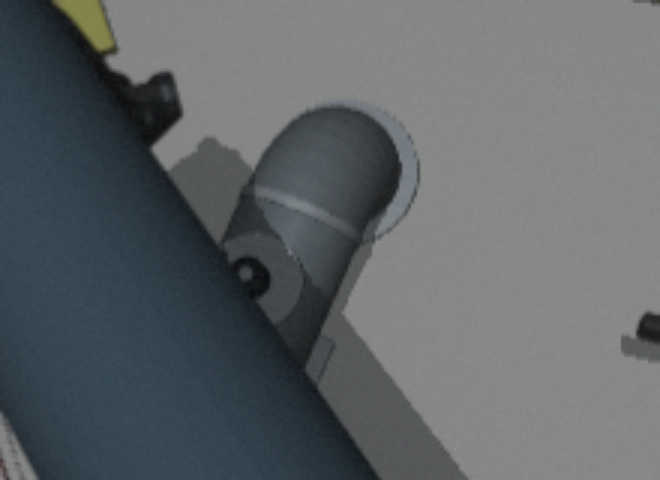

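The arm hides the plate in the top view, but the hub at full-frame (163,181) agrees with my earlier estimate. I'll lower the fingers behind the plate and work out the push path.

```bash
python3 -m handwheel '[[0.3,0,0,0,0,0,0],[0.3,0,0,0,0,0,0],[0.32,0,0,0,0,0,0],[0,0,0,0,0,0,0]]'
python3 - <<'E'
from h import *
p=viewer.read_camera("scene"); cv2.imwrite("pics/scene2.png",cv2.resize(p["color"][120:300,90:330,::-1],None,fx=3,fy=3))
q,o,s=tool(); print(q)
hub=np.array([.570,.1825]); prev=q.copy()
for f in np.radians([89,95,101,107,113,119,125,131,137,143,149,155,160]):
    rr=np.array([np.cos(f),np.sin(f)]); t=np.array([-rr[1],rr[0]])
    M=o.as_matrix(); sup=.011*abs(M[:2,2]@t)+.015*abs(M[:2,1]@t)
    X=np.r_[hub+.07*rr-(.006+sup)*t,.139]; d=o.inv().apply(X-prev)/.1; prev=X; print(int(np.degrees(f)+.5),X.round(3),d.round(3))
E
```

```text
clock: 3.55
eef_pos: [0.6126, 0.2417, 0.1339]
orientation: [-0.696, -0.1, 0.703, -0.103]
wrist_force: [-0.7, -0.0, 0.1]
finger_gap: -0.002
[0.61439313 0.24311923 0.1368312 ]
89 [0.592 0.252 0.139] [-0.021 -0.149  0.187]
95 [0.584 0.254 0.139] [ 0.    -0.042  0.078]
101 [0.575 0.255 0.139] [ 0.    -0.033  0.083]
107 [0.566 0.254 0.139] [ 0.    -0.022  0.085]
113 [0.56  0.254 0.139] [ 0.    -0.015  0.059]
119 [0.554 0.253 0.139] [ 0.    -0.01   0.062]
125 [0.547 0.252 0.139] [ 0.    -0.004  0.065]
131 [0.541 0.25  0.139] [0.    0.002 0.067]
137 [0.535 0.247 0.139] [0.    0.009 0.068]
143 [0.528 0.244 0.139] [0.    0.016 0.069]
149 [0.522 0.239 0.139] [0.    0.024 0.069]
155 [0.517 0.234 0.139] [0.    0.032 0.068]
160 [0.513 0.23  0.139] [0.    0.033 0.055]
```

View pics/scene2.png

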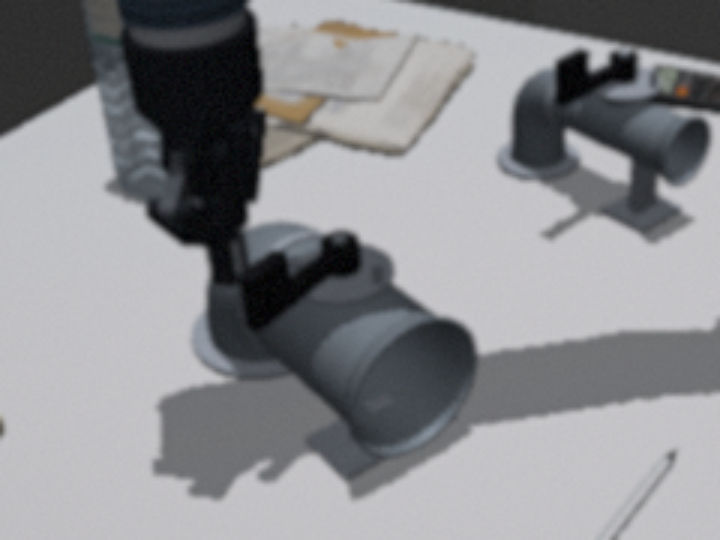

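The scene shows the shut fingertips (crop 228,270) just behind the plate (265,290), which is free to swing towards the mouth. I'm starting the push.

```bash
python3 -m handwheel '[[0,-0.04,0.1,0,0,0,0],[0,-0.04,0.1,0,0,0,0],[0,-0.04,0.08,0,0,0,0],[0,-0.03,0.08,0,0,0,0],[0,-0.02,0.08,0,0,0,0],[0,-0.02,0.06,0,0,0,0],[0,-0.01,0.06,0,0,0,0],[0,0,0,0,0,0,0]]'
python3 - <<'E'
from h import *
p=viewer.read_camera("scene"); cv2.imwrite("pics/scene3.png",cv2.resize(p["color"][150:290,110:310,::-1],None,fx=3,fy=3))
q,o,s=tool(); print(q,s["wrist_force"],rel([.541,.25,.139],R.from_quat([-0.699,-0.103,0.7,-0.102])))
E
```

```text
clock: 4.4
eef_pos: [0.5553, 0.2507, 0.1393]
orientation: [-0.699, -0.103, 0.7, -0.103]
wrist_force: [0.9, 0.7, 0.0]
finger_gap: -0.002
[0.55525804 0.25065842 0.1390254 ] [0.57958785 0.54615838 0.47130104] (array([ 0.  , -0.03,  0.14]), array([ 0.,  0., -0.]))
```

View pics/scene3.png

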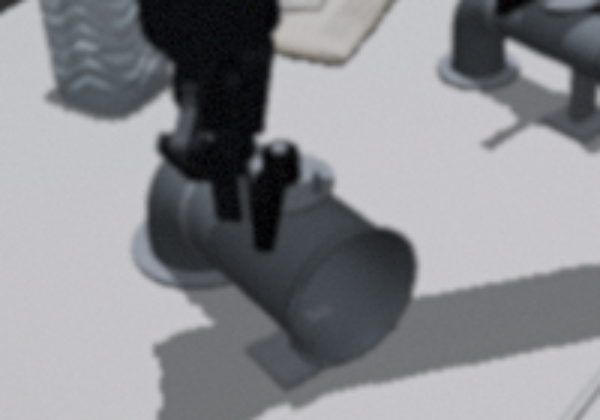

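The handle is swinging ahead of the fingers (plate at crop 265,215, fingertips at 230,210), so I'll continue along the arc.

```bash
python3 -m handwheel '[[0,-0.02,0.07,0,0,0,0],[0,0,0.07,0,0,0,0],[0,0.01,0.07,0,0,0,0],[0,0.02,0.07,0,0,0,0],[0,0.02,0.07,0,0,0,0],[0,0.03,0.05,0,0,0,0],[0,0,0,0,0,0,0]]'
python3 - <<'E'
from h import *
p=viewer.read_camera("scene"); cv2.imwrite("pics/scene4.png",cv2.resize(p["color"][150:290,110:310,::-1],None,fx=3,fy=3))
q,o,s=tool(); print(q,s["wrist_force"],rel([.513,.23,.139],R.from_quat([-0.699,-0.103,0.7,-0.102])))
for c in ["scene"]:
  for d in search_frame(c,"wide_grip")[:2]: print(d["confidence"],np.linalg.inv(np.array(p["world_to_cam"]))@np.r_[d["xyz"],1])
E
```

```text
clock: 5.15
eef_pos: [0.5186, 0.2322, 0.1392]
orientation: [-0.699, -0.102, 0.7, -0.103]
wrist_force: [1.5, -0.4, 0.2]
finger_gap: 0.0
[0.51854997 0.23220669 0.13894137] [-0.01675966 -0.32705113  0.21007013] (array([-0.  ,  0.01,  0.06]), array([-0.   ,  0.001, -0.001]))
0.82 [0.49812979 0.21675887 0.15283782 1.        ]
```

View pics/scene4.png

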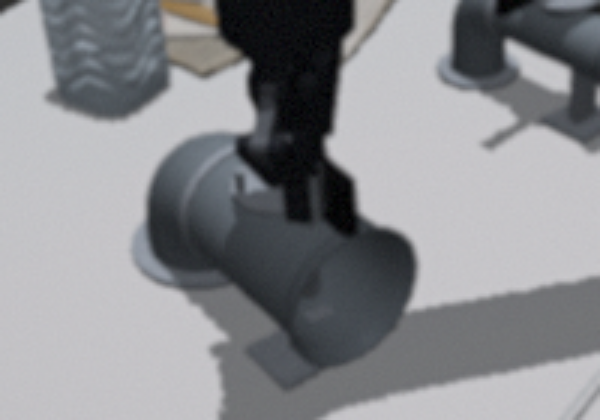

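It's nearly along the duct. Now small tangential steps, watching for the stop in the force.

```bash
python3 -m handwheel '[[0,0.03,0.03,0,0,0,0],[0,0.03,0.02,0,0,0,0],[0,0,0,0,0,0,0]]'; python3 -m handwheel '[[0,0.03,0.02,0,0,0,0],[0,0,0,0,0,0,0]]';python3 -m handwheel '[[0,0.03,0.02,0,0,0,0],[0,0,0,0,0,0,0]]'
```

```text
clock: 5.55
eef_pos: [0.5158, 0.2265, 0.139]
orientation: [-0.699, -0.103, 0.7, -0.102]
wrist_force: [-0.4, 2.4, -1.0]
finger_gap: -0.002
clock: 5.75
eef_pos: [0.5157, 0.2263, 0.1393]
orientation: [0.7, 0.106, -0.699, 0.101]
wrist_force: [1.1, 8.3, -5.5]
finger_gap: 0.0
clock: 5.95
eef_pos: [0.5157, 0.2261, 0.1396]
orientation: [0.702, 0.108, -0.697, 0.1]
wrist_force: [4.9, 13.1, -9.7]
finger_gap: 0.001
```

The tool has stalled and the force is rising, so it's at the stop. I'll back off, go straight up and out of view, then check.

```bash
python3 -m handwheel '[[0,-0.1,-0.07,0,0,0,0],[0,-0.2,-0.15,0,0,0,0],[0,0,0,0,0,0,0],[-0.4,0,0,0,0,0,0],[-0.4,0,0,0,0,0,0],[-0.4,0,0,0,0,0,0],[0,-0.4,0,0,0,0,0],[0,-0.4,0,0,0,0,0]]'; python3 -m handwheel '[[0,-0.4,0,0,0,0,0],[0,-0.4,0,0,0,0,0],[0,-0.4,0,0,0,0,0],[0,0,0,0,0,0,0],[0,0,0,0,0,0,0],[0,0,0,0,0,0,0],[0,0,0,0,0,0,0]]'
python3 - <<'E'
from h import *
ims=[]
for c,(y,x) in {"scene":(110,110),"top":(90,90)}.items():
    p=viewer.read_camera(c); ims.append(cv2.resize(p["color"][y:y+180,x:x+260,::-1],None,fx=1.5*1.02,fy=1.5*1.02,interpolation=2))
    for n in ["wide_grip","wide_handle","narrow_handle"]:
        for d in search_frame(c,n)[:1]: print(c,n,d["confidence"],(np.linalg.inv(np.array(p["world_to_cam"]))@np.r_[d["xyz"],1])[:3].round(3))
cv2.imwrite("pics/fin.png",np.vstack(ims)); print(readout.get_state()["wrist_force"])
E
```

```text
clock: 6.75
eef_pos: [0.5071, 0.3278, 0.2613]
orientation: [0.701, 0.099, -0.699, 0.101]
wrist_force: [-0.2, 1.2, -0.1]
finger_gap: 0.003
clock: 7.45
eef_pos: [0.4718, 0.4429, 0.259]
orientation: [0.7, 0.1, -0.7, 0.102]
wrist_force: [-0.1, -0.9, 0.3]
finger_gap: 0.001
scene wide_grip 0.77 [0.521 0.201 0.141]
scene wide_handle 0.71 [0.526 0.207 0.144]
scene narrow_handle 0.69 [ 0.528 -0.101  0.142]
top wide_grip 0.9 [0.539 0.191 0.141]
top wide_handle 0.63 [0.528 0.199 0.145]
top narrow_handle 0.65 [ 0.526 -0.129  0.147]
[ 0.72469523 -0.19045881  0.21247279]
```

View pics/fin.png

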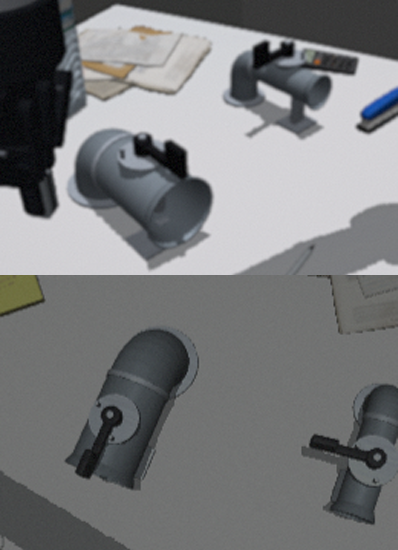

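The handle lies roughly along the duct, pointing at the mouth, and the narrow handle hasn't changed. I'll compute the angle with parallax accounted for.

Run:
```python
from h import *
p=viewer.read_camera("top"); im=p["color"][:,:,::-1]
hub=np.array([.570,.1825])
g=cv2.cvtColor(im,6).astype(int); d=trace("top","wide_handle")
m=d[0]["region"]; print(d[0]["confidence"],m.sum())
# predicted handle-arm (z .14) and plate-top (z .168) pixels for several joint angles vs. dark-pixel overlap
hp=back(p,(163.2,181.5),.14)[:2]; print("hub again",hp)
best=[]
for h in (hub,hp):
  res=[]
  for a in np.arange(120,185,2.):
    f=np.radians(a); rr=np.array([np.cos(f),np.sin(f)]); t=np.array([-rr[1],rr[0]])
    M=np.zeros(m.shape,np.uint8)
    for (r0,r1,z0,z1) in [(0,70,.128,.14),(53,87,.128,.168)]:
      P=[np.r_[h+r_*rr/1e3+e*.006*t,z] for r_ in(r0,r1) for e in(-1,1) for z in(z0,z1)]
      cv2.fillConvexPoly(M,cv2.convexHull(proj(p,P).round().astype(np.int32)),1)
    cv2.circle(M,tuple(int(v) for v in proj(p,[np.r_[h,.14]])[0].round()),8,1,-1)
    res.append(((M>0)&m).sum()/((M>0)|m).sum())
  i=int(np.argmax(res)); print("angle",120+2*i,"IoU",res[i],"joint (yaw -18.8)",np.radians(120+2*i+18.8-90))
```

```text
0.69 486
hub again [0.56941489 0.18062475]
angle 160 IoU 0.8125 joint (yaw -18.8) 1.5498523757709648
angle 156 IoU 0.825938566552901 joint (yaw -18.8) 1.4800392056911917
```

```bash
python3 -c "
from station import r; print(r.close_job())"
```

```text
the job is handed in; nothing more can be done
None
```

I opened the wider outlet by pushing its grip plate counter-clockwise from behind with the shut fingers until it reached the open stop. I then backed off, raised the arm clear and handed the job in at about 7.6 s of the 32 s allowed.

- **At the stop:** the tool stalled and the wrist force rose to about 17 N, well under the limits.
- **Wide handle angle:** the top picture gave 1.48 to 1.55 rad, depending on which hub estimate I used. Both are above the 1.37 rad needed.
- **Narrow handle:** the arm never went near it, and the detector found it within 3 mm of its starting position.
- **Robot clear:** the last wrist force reading was about 0.8 N, which is noise level, and the arm stood clear of everything.
- **Detector disagreement:** for the wide grip, the scene and top cameras differed by about 2 cm. I relied on the fit to the handle's outline and the contact at the stop instead.

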